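Ready a blind spacer for thread-locker

ROBOT

A 6-joint arm with a two-finger parallel gripper is mounted at the origin on the work surface. World frame = base frame: x ahead of the robot, y to its left, z up, the work surface at z = 0. Lengths are in m, angles in rad, forces in N, time in s.
With the tool pointing down it reaches from about 0.275 to 0.825 m from the base axis. Payload 4.9 kg.
Tool frame: the origin (TCP) lies midway between the tips of the shut fingers; the grasp point (between the pads) lies 19 mm behind it (bot.grip_depth is the distance from the TCP to the grasp point, in m); z points along the fingers, y is the line along which they close (so a half turn about z gives the same grasp; the last joint's range is limited). The gripper opens to 85 mm and grips with 20 to 120 N. Pads are 22 mm wide; open, the fingers measure 114 mm over their backs; the gripper's body (76 mm by 85 mm) begins 54 mm behind the grasp point. The pads swing forward as they close: fully open they stand 13 mm farther back than shut.
Start: joints at [1.083, 0.326, -0.193, 1.052, 0, 1.437], TCP at [0.191, 0.516, 0.231] pointing down, gripper open.
Joint ranges: [-2.65, 2.65], [-0.97, 1.79], [-1.3, 1.35], [-1.93, 2.1], [-1.47, 1.37], [-3.14, 3.14]. Speed limits (rad/s): [2.57, 2.57, 3.14, 3.14, 3.14, 3.14].

INTERFACE

Orientations are given as a unit quaternion [w, x, y, z].
In Python, from cell import bot gives the robot as it stands. Calls block until the motion is done:
- bot.move_pose(position, orientation): joint-space move of the TCP to a pose.
- bot.move_linear(position, speed=0.15, rotation=None, until_force=None): straight line of the TCP; rotation=None keeps the orientation; speed is the mean speed in m/s. With until_force (N) it stops when the force on the tool has changed by that much, and returns True; else False.
- bot.goto_joints(angles): joint-space move.
- bot.set_gripper(opening, grasp_force=None): opening from 0.0 (shut) to 1.0 (fully open); grasp_force is the grip in N (None keeps the last); returns when the fingers have stopped.
- bot.wait(seconds).
- bot.solve_ik(position, orientation): joint angles nearest the present ones, or None.
- bot.camera(name): name is "scene" or "top"; returns the picture (420x560x3 uint8, red, green, blue); there is no depth.
- bot.calibration(name): a dict with "mtx" (3x3 intrinsics, pixels), "extrinsics" (4x4, takes a point from world to camera coordinates). Camera axes: x right, y down, z forward; pixel columns grow to the right and rows downward; lengths in m; the calibration is good to about 2 mm. A picture is of the moment at which its call begins. calibration takes no time and is no camera call.
A pose or a line that the arm cannot do raises bot.PlanningError and nothing moves.
- bot.close_job(): hands the job in; it is judged then, once.
Trained networks look in the newest picture that a camera, given by its name, has taken for a name from the list of things; names that differ only in an ending like _2 or _b are one class to them, and where a whole thing is asked for, a point or a joint stands for the part that bears it (a point fixed in the world has none). Each returns a list of dicts, best first, with "confidence" (0 to 1); they miss things now and then, are a little off and sometimes report something else, mostly with a low value. They report only what shows in the picture. A call takes as long as a camera call. They do not tell look-alikes from the thing itself.
- bot.search_frame(camera, thing): "bbox" ([left, top, width, height] in pixels, round what is visible of it).
Readings, each from a call of its own:
- bot.read_clock(): time.
- bot.read_joint_positions(): joint angles.
- bot.read_joint_vel(): joint speeds.
- bot.read_joint_efforts(): joint torques, N m.
- bot.read_position(): TCP position.
- bot.read_tool_rot(): TCP orientation.
- bot.read_ft_force(): force on the tool from outside, world axes, zero at the start.
- bot.read_moment(): the same for the moment, N m.
- bot.read_gripper_width(): opening from 0.0 (shut) to 1.0 (fully open).
- bot.read_finger_force(): force on a finger pad.
Only numpy, scipy, OpenCV 4.12 (cv2) and the standard library are available. Lean on these libraries where they do the work, as an engineer would, in place of code of your own. Each camera call takes 0.05 s, during which the arm holds its last target. There are 200 camera calls.

TASK

Get a blind spacer ready for a drop of thread-locker: lift the loose cap straight off the bottle and set it, mouth down, inside the round holder, letting go of it there. Then pick the square aluminium spacer off its rest, find the end with the blind hole, turn the spacer so that the hole looks straight up, and hold it about 20 cm above the bench over the middle of the steel dish. Finish while still holding it there, steady, with nothing but the gripper carrying it, and leave the other things on the bench where they are.

Things in the scene. Friction and masses are not known exactly. Their poses are not given: they have to be found in the camera images.
- bottle_shoulder (a point): White bottle, 48 mm across, fixed upright in an 80 mm round weighted foot. The point is on the bottle's axis at its flat shoulder, 75 mm above the bench, on which the cap's rim rests. Under the cap a collar 22 mm across and 10 mm high stands on the shoulder, then a tapered nozzle; the nozzle tip is 35 mm above the shoulder.
- cap_mid (a point): Plain grey plastic over-cap, a hollow cylinder 34 mm in outer diameter and 55 mm tall, wall 3 mm, closed top, about 25 g. It sits loose (no thread) on the bottle's shoulder, mouth down, over the nozzle. The point is on its axis half-way up; its z axis points to the closed top. It must rise more than 35 mm to clear the nozzle.
- holder_floor (a point): Low round black plastic cup fixed to the bench: 60 mm outer diameter, 48 mm inner diameter, rim 17 mm above the bench. The point is the centre of its inner floor, 5 mm above the bench and 12 mm below the rim.
- spacer_mid (a point): Plain square aluminium spacer, 26 x 26 mm in section, 46 mm long, about 75 g, lying level on the rest, centre 53 mm above the bench. One end has a blind round hole 12 mm in diameter, 30 mm deep; the other is closed; which way the hole points varies. The point is the spacer's centre, half-way along; its z axis runs lengthwise out of the hole end, x and y are square to the flats.
- rest: Fixed rubber block under the spacer, 34 mm long (along the spacer), 18 mm wide, 40 mm high, on a steel foot plate 50 x 60 mm, 5 mm thick. It is narrower than the spacer, so that fingers can pass down beside it. Origin at the underside.
- dish_floor (a point): Shallow round steel drip dish fixed to the bench, 100 mm across, rim 12 mm above the bench. The point is the centre of its inner floor, 4 mm above the bench.
- buzzer: Bystander, loose: black round buzzer, 18 mm across and 10 mm high. Origin at its underside. To be left alone.
- foot: Bystander, loose: black conical rubber foot, 22 mm across and 11 mm high. Origin at its underside. To be left alone.
- relay: Bystander, loose: black box-shaped relay, 20 x 16 x 11 mm. Origin at its underside. To be left alone.
- pliers: Bystander, loose: pliers lying flat, about 140 mm long and 16 mm high. Origin at its underside. To be left alone.
- shell: Bystander, loose: open white plastic enclosure half, 75 x 115 x 26 mm. Origin at its underside. To be left alone.
- screwdriver: Bystander, loose: screwdriver lying flat, 150 mm long. Origin at its underside. To be left alone.
- reel: Bystander, loose: grey solder reel standing on its flange, 54 mm across and 38 mm high. Origin at its underside. To be left alone.
Mind the look-alikes: they are no part of the job. Leave any black or green look-alike of the part that bears dish_floor alone. What is shaped like the part that bears cap_mid but yellow is not meant.

How it is judged:
On the way:
1. the cap stands mouth down inside the holder, let go (horizontal distance between cap_mid and holder_floor below 0.01 m and z of cap_mid in the frame of holder_floor below 0.031 m and angle between cap_mid's own z axis and vertical below 0.15 rad and contact force between cap and the fingers below 0.1 N and linear speed of cap below 0.02 m/s), for 0.3 s.
At the end, for the whole second after the job is handed in: Cap released at rest, mouth down on the holder floor (axes within 10 mm, tilt under 0.15 rad); spacer still, gripped by the fingers (over 1 N), hole up within 0.26 rad of vertical, centre 140 to 280 mm above the bench and within 35 mm sideways of the dish centre (all of step 1 and contact force between spacer and the fingers above 1 N and angle between spacer_mid's own z axis and vertical below 0.26 rad and height (world z) of spacer_mid between 0.14 and 0.28 m and horizontal distance between spacer_mid and dish_floor below 0.035 m and linear speed of spacer below 0.03 m/s and angular speed of spacer below 0.2 rad/s); the arm keeps its last pose, push and grip.
It fails at once if a bystander is shoved more than 30 mm (distance of any of buzzer, foot, relay, pliers, shell, screwdriver, reel from where it was at the start of the episode above 0.03 m).
It also fails if it takes over 58 s, if anything falls off the work surface, if the arm or the gripper's body presses on something with over 40 N, if the wrist force passes 120 N, or if a joint passes its speed limit or range.

## Working session

There is one attempt and no reset: what is moved stays moved. The work goes in short steps, each a Python script; the robot and the scene stay as the last script left them, time stands still between calls to the robot, and variables do not carry over. Pictures are saved under pics/ and viewed, at most 10 in all, crops included, and the job is handed in when it is done.

```bash
mkdir -p pics; python3 - <<'E'
from cell import bot
import cv2
for c in ("scene","top"):
    im=bot.camera(c); cv2.imwrite(f"pics/{c}0.png",im[:,:,::-1])
    k=bot.calibration(c); print(c,k["mtx"].tolist(),k["extrinsics"].round(4).tolist())
    for t in ("bottle_shoulder","cap_mid","holder_floor","spacer_mid","rest","dish_floor"):
        print(t,[(d["bbox"],round(d["confidence"],2)) for d in bot.search_frame(c,t)[:4]])
print(bot.read_clock(),bot.read_tool_rot())
E
```

```text
scene [[516.588839491483, 0.0, 281.6115716507542], [0.0, 516.588839491483, 208.36481495555978], [0.0, 0.0, 1.0]] [[0.2465, 0.9691, -0.0092, -0.1235], [0.835, -0.2172, -0.5056, -0.3832], [-0.4919, 0.1169, -0.8627, 1.5758], [0.0, 0.0, 0.0, 1.0]]
bottle_shoulder [([152.0, 262.9, 31.5, 33.4], 0.72)]
cap_mid [([146.0, 251.2, 22.2, 25.3], 0.78), ([117.1, 234.2, 18.6, 22.8], 0.73)]
holder_floor [([230.9, 239.5, 28.6, 22.4], 0.79), ([146.3, 252.8, 21.4, 23.7], 0.61)]
spacer_mid [([381.0, 198.8, 19.6, 13.2], 0.72)]
rest [([371.7, 208.2, 26.2, 23.4], 0.68)]
dish_floor [([319.1, 125.6, 33.3, 31.7], 0.81), ([300.8, 199.1, 40.6, 37.3], 0.67), ([357.6, 95.5, 38.3, 35.2], 0.67), ([234.3, 298.7, 56.2, 50.8], 0.38)]
top [[493.36202354149054, 0.0, 285.92982160162535], [0.0, 493.36202354149054, 212.16851379788258], [0.0, 0.0, 1.0]] [[0.0229, -0.9997, 0.0034, -0.0314], [-0.9724, -0.0231, -0.232, 0.5054], [0.232, 0.002, -0.9727, 1.5545], [0.0, 0.0, 0.0, 1.0]]
bottle_shoulder [([357.7, 181.0, 23.3, 22.5], 0.69)]
cap_mid [([185.0, 144.5, 11.0, 19.1], 0.74), ([387.2, 216.2, 18.8, 12.7], 0.41)]
holder_floor [([303.5, 193.2, 19.8, 12.4], 0.47)]
spacer_mid [([192.8, 187.9, 10.7, 16.3], 0.59)]
rest [([189.5, 194.4, 21.9, 19.6], 0.72), ([364.8, 147.1, 20.5, 8.9], 0.55)]
dish_floor [([197.0, 264.0, 33.0, 28.1], 0.65), ([239.2, 200.9, 29.1, 26.6], 0.62), ([155.2, 286.2, 33.6, 27.1], 0.58)]
0.7 [2.14115680e-05 1.75996148e-01 9.84390854e-01 4.30913035e-05]
```

View pics/scene0.png

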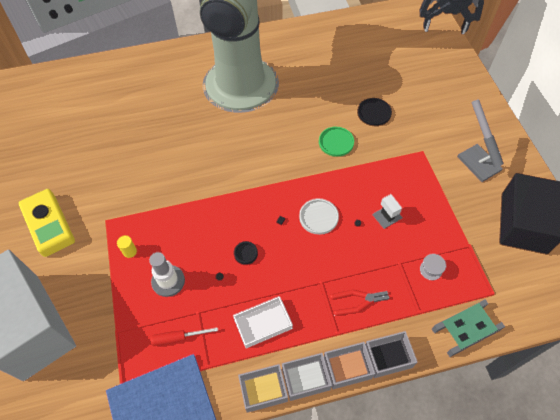

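View pics/top0.png

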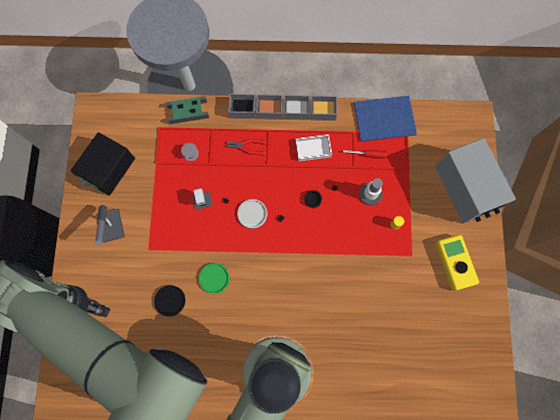

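In scene0, the dish candidates are steel (319,217), green (337,141) and black (375,111). The steel one is the one meant. The cap candidates are grey on the bottle (158,263) and yellow (127,246), and the grey one is meant. The holder is at (246,253) and the spacer on its rest at (391,208). In top0 they sit at dish (252,214), bottle (372,190), holder (313,199) and spacer (200,197). I'll confirm with enlarged crops.

```bash
python3 - <<'E'
import cv2,numpy as np
s=cv2.imread("pics/scene0.png");t=cv2.imread("pics/top0.png")
def c(im,u,v,h=20,z=5): return cv2.resize(im[v-h:v+h,u-h:u+h],None,fx=z,fy=z,interpolation=cv2.INTER_NEAREST)
def row(im,L): return np.hstack([c(im,*p) for p in L])
m=np.vstack([row(s,[(165,270),(246,253),(391,212),(319,217)]),row(t,[(372,192),(313,199),(200,197),(252,214)])])
cv2.imwrite("pics/crop1.png",m)
E
```

```text
(no output)
```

View pics/crop1.png

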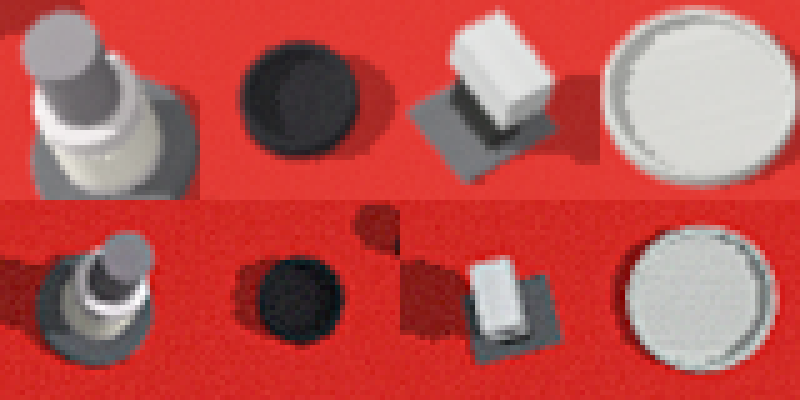

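The crop confirms the grey cap on the white bottle, the black cup holder, the steel dish and the spacer on its rest. I'll enlarge the spacer to see its ends, and compute positions.

```bash
cat > h.py <<'E'
import numpy as np,cv2
from cell import bot
from scipy.optimize import least_squares
def proj(c,P):
    k=bot.calibration(c);E=k["extrinsics"];p=np.atleast_2d(P)@E[:3,:3].T+E[:3,3];q=p@k["mtx"].T;return q[:,:2]/q[:,2:]
def ray(c,uv,z):
    k=bot.calibration(c);E=k["extrinsics"];R=E[:3,:3];o=-R.T@E[:3,3];d=R.T@np.linalg.inv(k["mtx"])@[uv[0],uv[1],1]
    return (o+d*(z-o[2])/d[2])[:2]
E
python3 - <<'E'
from h import *
for n,z,s,t in [("cap",.130,(156.9,258.6),(377.6,183)),("holder",.017,(245.6,252.6),(312.6,198.6)),("dish",.012,(318.6,216),(252,213.6)),("spacer",.066,(391,204),(199.3,190)) ]:
    print(n,ray("scene",s,z).round(4),ray("top",t,z).round(4))
s=cv2.imread("pics/scene0.png");t=cv2.imread("pics/top0.png")
def c(im,u,v,h=14):
    a=im[v-h:v+h,u-h:u+h].astype(float); a=np.clip((a-40)*1.1,0,255).astype(np.uint8)
    return cv2.resize(a,(400,400),interpolation=cv2.INTER_CUBIC)
cv2.imwrite("pics/crop2.png",np.hstack([c(s,391,211),c(t,200,195)]))
E
```

```text
cap [ 0.5908 -0.3049] [ 0.5912 -0.3082]
holder [ 0.5709 -0.1088] [ 0.5655 -0.1086]
dish [0.5142 0.0946] [0.5097 0.0946]
spacer [0.5551 0.2659] [0.5727 0.2672]
```

View pics/crop2.png

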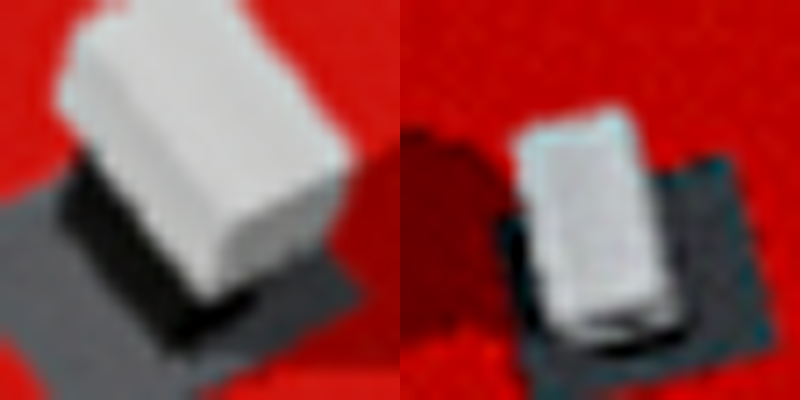

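The +x end, which faces the scene camera (crop ~(285,220)), is plain and closed. The -x end, low in the top view (crop ~(600,325)), shows a dark spot, so the hole probably points toward the robot (-x). I'll check that again once the spacer is in the gripper. Now I'll fit its pose.

```bash
python3 - <<'E'
from h import *
S=np.array([(390.4,194.4),(382.6,200.1),(392,213.2),(401.5,207.8)])-.5
T=np.array([(115,130),(230,108),(265,295),(150,320)])/14.286+[186,181]-.5
L=[(-.023,.013),(-.023,-.013),(.023,-.013),(.023,.013)]  # scene order: -x+y, -x-y, +x-y, +x+y
Lt=[(.023,.013),(.023,-.013),(-.023,-.013),(-.023,.013)]
def P(p,L):
    c,s=np.cos(p[2]),np.sin(p[2]); return np.array([[p[0]+c*a-s*b,p[1]+s*a+c*b,.066] for a,b in L])
f1=lambda p:(proj("scene",P(p,L))-S).ravel()
f2=lambda p:(proj("top",P(p,Lt))-T).ravel()
for f in (f1,f2,lambda p:np.r_[f1(p),f2(p)]):
    r=least_squares(f,[.56,.267,.1]);print(r.x.round(4),r.fun.round(1))
# travel options
for n,p,yaw in (("cap",[.591,-.3065,.1],0),("hold",[.568,-.1087,.03],0)):
    pass
E
```

```text
[0.5533 0.2668 0.2726] [-0.   0.3 -0.7 -0.9  0.8 -0.1 -0.1  0.7]
[0.5542 0.2676 0.2385] [ 0.1  0.  -0.1 -0.  -0.1  0.1  0.1 -0. ]
[0.5536 0.2671 0.2588] [ 0.3  0.4 -0.5 -0.9  0.8 -0.   0.   0.9  0.2  0.3 -0.1  0.1  0.2  0.1
  0.4  0.2]
```

```bash
cat >> h.py <<'E'
from scipy.spatial.transform import Rotation as Rn
def quat(M): return np.roll(Rn.from_matrix(M).as_quat(),1)
def tool(x,z):
    x=np.array(x,float);z=np.array(z,float);x/=np.linalg.norm(x);z/=np.linalg.norm(z);return quat(np.column_stack([x,np.cross(z,x),z]))
def down(a): return tool([np.cos(a),np.sin(a),0],[0,0,-1])
CAP=np.array([.591,-.3065]);HOLD=np.array([.5682,-.1087]);DISH=np.array([.512,.0946]);SP=np.array([.5538,.267]);YAW=.255
E
python3 - <<'E'
from h import *
f=lambda j:None if j is None else np.round(j,2).tolist()
for a in np.arange(-3,3.2,.5):
    print("cap",round(a,2),f(bot.solve_ik([*CAP,.096],down(a))),f(bot.solve_ik([*HOLD,.028],down(a))))
for s in (0,np.pi): print("sp",s,f(bot.solve_ik([*SP,.034],down(YAW+s))))
for hd in np.arange(-3,3.2,.25):
    t=np.array([np.cos(hd),np.sin(hd),0])
    for up in (1,-1):
        j=bot.solve_ik(np.r_[DISH,.2]+.019*t,tool([0,0,up],t))
        if j is not None: print("fin",round(hd,2),up,f(j))
E
```

```text
cap -3.0 [-0.59, 0.64, -0.04, 0.89, 0.0, -0.73] [-0.32, 0.59, -0.36, 0.63, 0.0, -0.46]
cap -2.5 [-0.59, 0.64, -0.04, 0.89, 0.0, -1.23] [-0.32, 0.59, -0.36, 0.63, 0.0, -0.96]
cap -2.0 [-0.59, 0.64, -0.04, 0.89, 0.0, -1.73] [-0.32, 0.59, -0.36, 0.63, 0.0, -1.46]
cap -1.5 [-0.59, 0.64, -0.04, 0.89, 0.0, -2.23] [-0.32, 0.59, -0.36, 0.63, 0.0, -1.96]
cap -1.0 [-0.59, 0.64, -0.04, 0.89, 0.0, -2.73] [-0.32, 0.59, -0.36, 0.63, 0.0, -2.46]
cap -0.5 [-0.59, 0.64, -0.04, 0.89, 0.0, 3.05] [-0.32, 0.59, -0.36, 0.63, 0.0, -2.96]
cap 0.0 [-0.59, 0.64, -0.04, 0.89, 0.0, 2.55] [-0.32, 0.59, -0.36, 0.63, 0.0, 2.83]
cap 0.5 [-0.59, 0.64, -0.04, 0.89, 0.0, 2.05] [-0.32, 0.59, -0.36, 0.63, 0.0, 2.33]
cap 1.0 [-0.59, 0.64, -0.04, 0.89, 0.0, 1.55] [-0.32, 0.59, -0.36, 0.63, 0.0, 1.83]
cap 1.5 [-0.59, 0.64, -0.04, 0.89, 0.0, 1.05] [-0.32, 0.59, -0.36, 0.63, 0.0, 1.33]
cap 2.0 [-0.59, 0.64, -0.04, 0.89, 0.0, 0.55] [-0.32, 0.59, -0.36, 0.63, 0.0, 0.83]
cap 2.5 [-0.59, 0.64, -0.04, 0.89, 0.0, 0.05] [-0.32, 0.59, -0.36, 0.63, 0.0, 0.33]
cap 3.0 [-0.59, 0.64, -0.04, 0.89, 0.0, -0.45] [-0.32, 0.59, -0.36, 0.63, 0.0, -0.17]
sp 0 [0.33, 0.63, -0.25, 0.69, 0.0, -3.07]
sp 3.141592653589793 [0.33, 0.63, -0.25, 0.69, 0.0, 0.07]
fin -1.25 1 [0.58, 1.09, -0.09, 1.96, -1.31, 0.0]
fin -1.25 -1 [0.58, 1.09, -0.09, 1.96, -1.31, -3.14]
fin 1.25 1 [-0.56, 1.0, -0.4, 1.74, 1.34, -0.0]
fin 1.25 -1 [-0.56, 1.0, -0.4, 1.74, 1.34, -3.14]
fin 1.5 1 [-0.51, 1.06, -0.19, 1.89, 1.13, 0.0]
fin 1.5 -1 [-0.51, 1.06, -0.19, 1.89, 1.13, -3.14]
fin 1.75 1 [-0.44, 1.13, 0.02, 2.04, 0.95, 0.0]
fin 1.75 -1 [-0.44, 1.13, 0.02, 2.04, 0.95, -3.14]
```

```bash
python3 - <<'E'
from h import *
q=down(2.5)
bot.move_pose([*CAP,.20],q)
bot.move_linear([*CAP,.096],speed=.12)
bot.set_gripper(0,grasp_force=30)
print("w",bot.read_gripper_width(),bot.read_finger_force(),bot.read_ft_force())
bot.move_linear([*CAP,.19],speed=.1)
print("w",bot.read_gripper_width(),bot.read_finger_force(),bot.read_clock())
bot.move_linear([*HOLD,.19],speed=.12)
s=bot.camera("scene");t=bot.camera("top")
k=lambda im,p:cv2.resize(im[p[1]-40:p[1]+40,p[0]-40:p[0]+40,::-1],(400,400),interpolation=cv2.INTER_CUBIC)
ps=proj("scene",[*HOLD,.13])[0].astype(int);pt=proj("top",[*HOLD,.13])[0].astype(int);print(ps,pt)
cv2.imwrite("pics/held.png",np.hstack([k(s,ps),k(t,pt)]))
print(bot.read_clock())
E
```

```text
w 0.3882005159649832 30.034227948635817 [-0.30668186 -0.01998523  4.09162963]
w 0.3893610556509815 29.804854709655046 6.5417
[241 230] [314 188]
8.45
```

View pics/held.png

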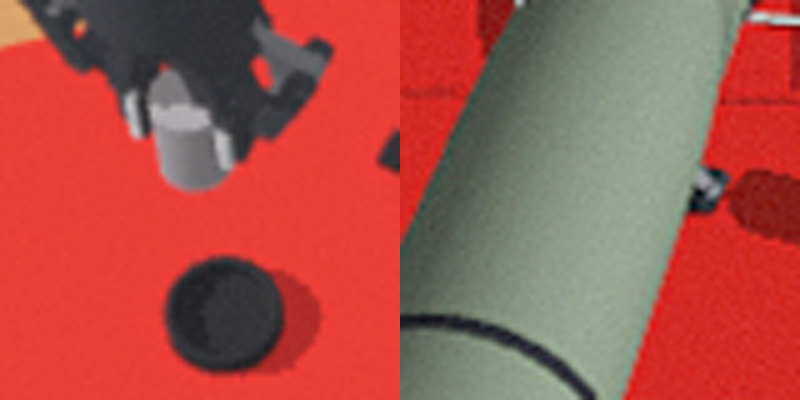

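The cap is held upright over the holder: crop cap ~(190,150), holder ~(222,315). Next I'll lower it and let go.

```bash
python3 - <<'E'
from h import *
ps=proj("scene",[*HOLD,.13])[0].astype(int)
print((proj("scene",[[*HOLD,.169],[*HOLD,.224],[*HOLD,.017]])-ps+40)*5)
bot.move_linear([*HOLD,.045],speed=.12)
print(bot.move_linear([*HOLD,.0255],speed=.03,until_force=3),bot.read_position(),bot.read_ft_force())
bot.set_gripper(.75)
bot.move_linear([*HOLD,.17],speed=.15)
q=down(YAW+np.pi)
bot.set_gripper(1.0)
bot.move_pose([*SP,.17],q)
s=bot.camera("scene")
t=bot.camera("top")
k=lambda im,p,h:cv2.resize(im[p[1]-h:p[1]+h,p[0]-h:p[0]+h,::-1],(400,400),interpolation=cv2.INTER_CUBIC)
cv2.imwrite("pics/placed.png",np.hstack([k(s,(246,250),20),k(t,(313,197),20)]))
print(bot.read_clock())
E
```

```text
[[197.87941785 158.62766689]
 [187.74643838  95.66383717]
 [221.94197037 308.14642025]]
True [ 0.56779456 -0.1085707   0.02652279] [-0.62107575  0.32582903  4.55600499]
13.7667
```

View pics/placed.png

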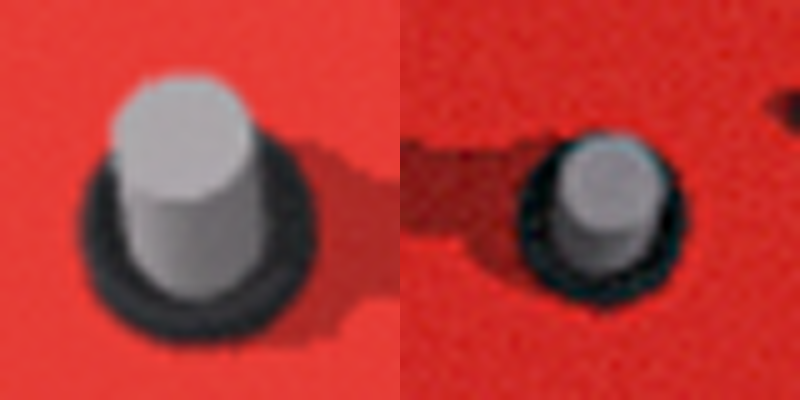

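The cap stands in the holder, upright and released. Now the spacer.

```bash
python3 - <<'E'
from h import *
print("cap xy",ray("scene",(243.7,243.3),.06),ray("top",(313.7,194.8),.06))
bot.move_linear([*SP,.033],speed=.1)
bot.set_gripper(0,grasp_force=70)
print("w",bot.read_gripper_width(),bot.read_finger_force())
bot.move_linear([*SP,.20],speed=.12)
print("w",bot.read_gripper_width(),bot.read_finger_force(),bot.read_clock())
bot.move_pose([*DISH,.32],down(YAW+np.pi))
t=np.array([np.cos(1.5),np.sin(1.5),0])
bot.move_pose(np.r_[DISH,.215]+.019*t,tool([0,0,1],t))
print(bot.read_joint_positions(),bot.read_position(),bot.read_finger_force(),bot.read_clock())
s=bot.camera("scene");cv2.imwrite("pics/fin.png",np.hstack([cv2.resize(s[130:290,200:400,::-1],(500,400),interpolation=cv2.INTER_CUBIC),cv2.resize(s[150:210,270:315,::-1],(300,400),interpolation=cv2.INTER_CUBIC)]))
print(proj("scene",[*DISH,.215]))
E
```

```text
cap xy [ 0.56660105 -0.10940684] [ 0.5669423  -0.10981809]
w 0.2926572596304545 69.12251248955727
w 0.2949143056058585 68.8302007690072 17.4
[-5.05232326e-01  1.03210743e+00 -1.96677215e-01  1.91123920e+00
  1.13314316e+00 -7.38346840e-05] [0.51301311 0.11459926 0.21473939] 68.70878722518682 19.3167
[[323.11886549 170.20377261]]
```

View pics/fin.png

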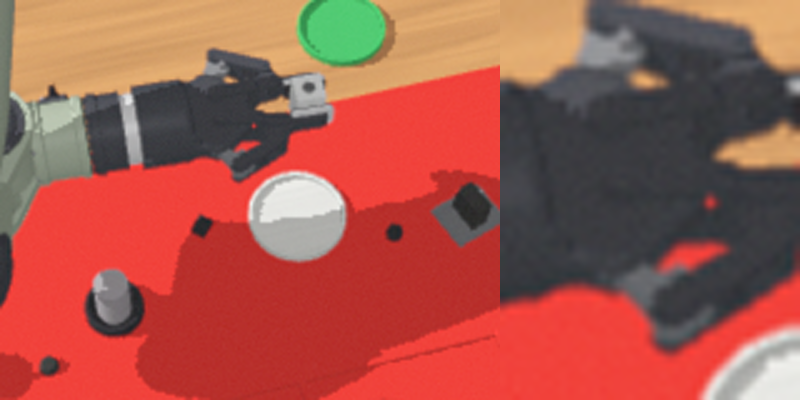

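The spacer is held with its hole visible on top (crop (309,87)), over the dish centre (predicted crop (307,100)). The cap is still standing in the holder at crop (112,300), and nothing looks disturbed. I'll hand it in.

```bash
python3 - <<'E'
from cell import bot
bot.wait(1.0)
print(bot.read_finger_force(),abs(bot.read_joint_vel()).max(),bot.read_clock(),bot.close_job())
E
```

```text
the job is handed in; nothing more can be done
68.70894435793161 0.0012578346538206573 20.3667 None
```

The job is handed in at about 20 s: the cap stands mouth down in the holder, let go, and the spacer is held still over the dish centre at about 0.215 m with its hole up; the call returned no verdict.

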